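Free the drill jig plate from its dowels

ROBOT

A 6-joint arm with a two-finger parallel gripper is mounted at the origin on a cart in front of the work surface, level with it; the furniture and walls round the work are solid. World frame = base frame: x ahead of the robot, y to its left, z up, the work surface at z = 0. Lengths are in m, angles in rad, forces in N, time in s.
With the tool pointing down it reaches from about 0.35 to 0.775 m from the base axis. Payload 5.5 kg.
Tool frame: the origin (TCP) lies midway between the tips of the shut fingers; the grasp point (between the pads) lies 19 mm behind it (env.tcp_to_grasp is the distance from the TCP to the grasp point, in m); z points along the fingers, y is the line along which they close (so a half turn about z gives the same grasp; the last joint's range is limited). The gripper opens to 85 mm and grips with 20 to 120 N. Pads are 22 mm wide; open, the fingers measure 114 mm over their backs; the gripper's body (76 mm by 85 mm) begins 54 mm behind the grasp point. The pads swing forward as they close: fully open they stand 13 mm farther back than shut.
Start: joints at [-1.423, 0.313, 0.046, 1.304, 0, 1.431], TCP at [0.163, -0.551, 0.231] pointing down, gripper open.
Joint ranges: [-2.76, 2.76], [-0.86, 1.69], [-1.03, 1.26], [-2.2, 2.34], [-1.47, 1.5], [-3.14, 3.14]. Speed limits (rad/s): [2.57, 2.57, 3.14, 3.14, 3.14, 3.14].

INTERFACE

Orientations are given as a unit quaternion [x, y, z, w].
In Python, from cell import env gives the robot as it stands. The module is installed in compiled form; this text tells all that it offers. Calls block until the motion is done:
- env.goto(position, orientation): joint-space move of the TCP to a pose.
- env.line_to(position, vel=0.15, rotation=None, contact_N=None): straight line of the TCP; rotation=None keeps the orientation; vel is the mean speed in m/s. With contact_N (N) it stops when the force on the tool has changed by that much, and returns True; else False.
- env.goto_joints(angles): joint-space move.
- env.set_gripper(opening, effort=None): opening from 0.0 (shut) to 1.0 (fully open); effort is the grip in N (None keeps the last); returns when the fingers have stopped.
- env.dwell(seconds).
- env.ik(position, orientation): joint angles nearest the present ones, or None.
- env.camera(name): name is "scene" or "side" or "wrist"; returns the picture (420x560x3 uint8, red, green, blue); there is no depth.
- env.camera_info(name): a dict with "K" (3x3 intrinsics, pixels), "R" (3x3) and "t" (3): a world point X has camera coordinates R X + t. Camera axes: x right, y down, z forward; pixel columns grow to the right and rows downward; lengths in m; the calibration is good to about 2 mm. A picture is of the moment at which its call begins: read the wrist's pose just before it. camera_info takes no time and is no camera call; for the wrist camera it gives the pose at the moment of the call.
A pose or a line that the arm cannot do raises env.Unreachable and nothing moves.
- env.hand_in(): hands the job in; it is judged then, once.
Readings, each from a call of its own:
- env.get_clock(): time.
- env.get_joints(): joint angles.
- env.get_qd(): joint speeds.
- env.get_joint_torque(): joint torques, N m.
- env.get_eef_pos(): TCP position.
- env.get_orientation(): TCP orientation.
- env.get_contact_force(): force on the tool from outside, world axes, zero at the start.
- env.get_torque(): the same for the moment, N m.
- env.get_opening(): opening from 0.0 (shut) to 1.0 (fully open).
- env.get_grasp_force(): force on a finger pad.
Only numpy, scipy, OpenCV 4.12 (cv2) and the standard library are available. Lean on these libraries where they do the work, as an engineer would, in place of code of your own. Each camera call takes 0.05 s, during which the arm holds its last target. There are 200 camera calls.

TASK

Swing the red clamp on the drilling fixture fully aside by its black knob. Then lift the aluminium jig plate by its handle straight up off the two brass dowels, keeping it level so that it does not bind, until it is clear above them. Set it down gently, flat, handle up, on the middle of the black rubber mat, its long side along the mat's long side, and let go; leave the housing in its nest and everything else where it is.

Things in the scene. Friction and masses are not known exactly. Their poses are not given: they have to be found in the camera images.
- fixture: Fixed drilling fixture, dark steel base 160 x 210 x 12 mm. Origin on the table below the midpoint of the dowels; z up, y along the line of the dowels, at y = +84 and -84 mm. Each: a steel post 24 mm wide with a shoulder 54 mm above the table, where the plate rests, and on it a 14 mm brass dowel, top 78 mm above the table. Clamp on the -x side (facing the robot). Fixture and mat may change sides.
- clamp_pivot (a point): Point on the vertical hinge axis of the red swing clamp, at the height of its bar (70.5 mm above the table), fixed to the fixture at x = -65, y = +50 mm.
- clamp_knob (a point): Centre of the clamp's upright round black knob, 20 mm across, 36 mm high (centre 92.5 mm, top 110 mm above the table). It stands on the red lever 50 mm from the pivot, on the other side of the pivot from the finger that reaches over the plate, and moves on a circle about the pivot.
- clamp (a joint): Clamp angle (rad). 0: the finger (36 x 16 mm) points along fixture +x over the plate's edge, 2.5 mm above it, so the plate cannot rise; knob at fixture x = -115, y = +50 mm. Grows clockwise from above to the stop at 1.55 (knob at x = -65, y = +100 mm). The finger is off the plate from 1.25. Friction about 2.5 N at the knob; stays where left.
- plate_handle (a point): Centre of the jig plate's black handle bar, axes those of the plate. Bar along the plate's y: 94 mm long, 14 mm wide, 14 mm high; its centre is over the plate's centre of mass, 52 mm above the plate's underside, 42 mm above its top, and 106 mm above the table at the start. Held by two 12 mm posts at y = +38 and -38 mm; 35 mm free height under the bar.
- jig_plate: The aluminium jig plate, 90 (x) x 200 (y) x 10 (z) mm, about 0.45 kg; origin at the centre of its underside, z up through the handle. Round holes 15.5 mm wide at y = +84 and -84 mm fit over the dowels with 1.5 mm play. It must rise 24 mm to be off the dowels.
- mat_top (a point): Centre of the top face of the fixed black rubber mat, 160 (x) x 260 (y) x 6 mm, 6 mm above the table; y along its length, z up.
- housing_centre (a point): Centre of the loose open grey stud housing (128 mm across, 36 mm high) that lies in the fixture's nest under the plate. Leave it there.
- brush_centre (a point): Bystander: flat dusting brush with a wooden handle lying on the table, 168 mm long (its y), 24 mm wide, 10 mm high. Origin at mid height.
- tray_centre (a point): Bystander: small black tray of brass inserts, 62 x 90 x 22 mm. Origin at mid height.
- oil_centre (a point): Bystander: white dosing bottle with a red nozzle, standing, 38 mm across, 105 mm high. Origin at mid height.

How it is judged:
On the way, in this order (a step that is already met when the one before it is completed fails the run):
1. the clamp is swung aside, with the plate still on its dowels (value of joint clamp above 1.25 rad and z of plate_handle in the frame of fixture below 0.112 m), for 0.1 s.
2. the plate has been lifted level and straight up, clear above the dowels (z of plate_handle in the frame of fixture above 0.131 m and horizontal distance between plate_handle and fixture below 0.03 m and angle between plate_handle's own z axis and vertical below 0.15 rad), for 0.1 s.
At the end, for the whole second after the job is handed in: The plate lies flat (within 3 degrees) and at rest, handle up, on the mat: its centre within 30 mm of the mat's centre in each direction, its length within 15 degrees of the mat's (either way round). The clamp is still aside (above 1.2 rad) and the housing is within 10 mm of where it was (x of plate_handle in the frame of mat_top between -0.03 and 0.03 m and y of plate_handle in the frame of mat_top between -0.03 and 0.03 m and z of plate_handle in the frame of mat_top between 0.046 and 0.057 m and angle between plate_handle's own z axis and vertical below 0.05 rad and angle between the y axis of plate_handle and the y axis of mat_top, either way round below 0.26 rad and linear speed of jig_plate below 0.02 m/s and value of joint clamp above 1.2 rad and distance of housing_centre from where it was at the start of the episode below 0.01 m); the robot touches nothing.
It fails at once if the plate is tilted by more than 11 degrees (angle between plate_handle's own z axis and vertical above 0.2 rad).
It fails at once if the plate is dropped (it falls freely, untouched by the fingers) (contact force between the fingers and jig_plate below 0.05 N and linear speed of jig_plate above 0.4 m/s).
It fails at once if the housing is pushed out of its nest (more than 15 mm) (distance of housing_centre from where it was at the start of the episode above 0.015 m).
It fails at once if the brush, the tray or the bottle is moved by more than 30 mm (distance of any of brush_centre, tray_centre, oil_centre from where it was at the start of the episode above 0.03 m).
It also fails if it takes over 58 s, if anything falls off the work surface, if the arm or the gripper's body presses on something with over 40 N, if the wrist force passes 120 N, or if a joint passes its speed limit or range.

## Working session

There is one attempt and no reset: what is moved stays moved. The work goes in short steps, each a Python script; the robot and the scene stay as the last script left them, time stands still between calls to the robot, and variables do not carry over. Pictures are saved under pics/ and viewed, at most 10 in all, crops included, and the job is handed in when it is done.

```bash
mkdir -p pics
python3 - <<'E'
from cell import env
import cv2,numpy as np
a=env.camera("scene");b=env.camera("side")
for n,i in(("scene",a),("side",b)):
    cv2.imwrite(f"pics/{n}0.png",i[:,:,::-1])
    c=env.camera_info(n);print(n,c["K"].tolist(),(-c["R"].T@c["t"]).round(3),c["R"].round(2).tolist())
print(env.get_orientation(),env.get_clock(),env.tcp_to_grasp)
E
```

```text
scene [[442.6396645232846, 0.0, 277.6629370044268], [0.0, 442.6396645232846, 208.15469876505793], [0.0, 0.0, 1.0]] [-0.156  0.775  0.633] [[-0.77, -0.64, 0.0], [-0.28, 0.33, -0.9], [0.58, -0.69, -0.43]]
side [[380.5871839675362, 0.0, 279.73029760649126], [0.0, 380.5871839675362, 207.5468282285844], [0.0, 0.0, 1.0]] [ 0.31  -0.985  0.565] [[0.95, -0.32, -0.03], [-0.16, -0.4, -0.9], [0.28, 0.86, -0.43]]
[ 9.89666544e-01  1.43385657e-01  1.34137826e-07 -8.27626590e-04] 0.1 0.0187
```

View pics/scene0.png

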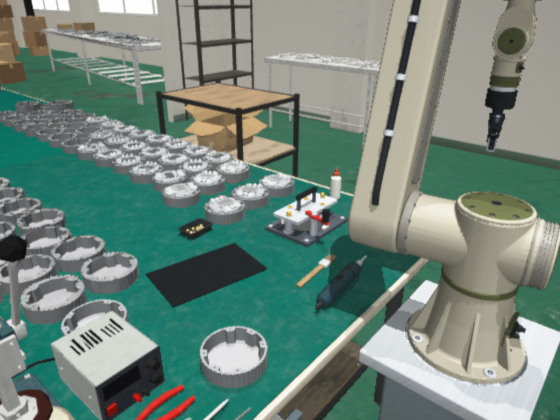

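View pics/side0.png

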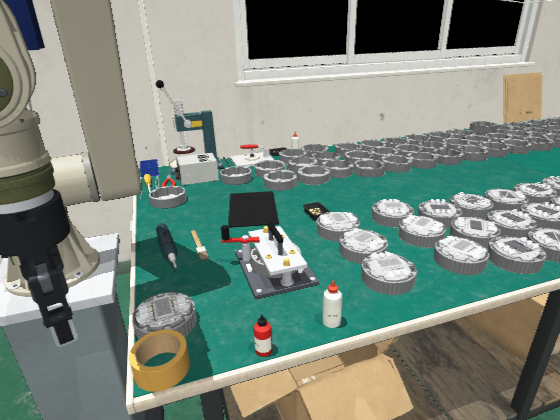

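The scene view shows the mat (corners about (148,272), (238,246), (266,265), (172,300)) and the fixture near (305,215). The side view shows the brass dowels near (266,230) and (286,262), the black handle near (275,240), and the red clamp at (240,240).

```bash
cat > h.py <<'E'
import cv2,numpy as np
from cell import env
def cast(info,uv,z):
    K,R,t=info["K"],info["R"],info["t"]; C=-R.T@t
    uv=np.atleast_2d(np.asarray(uv,float))
    d=(R.T@np.linalg.inv(K)@np.c_[uv,np.ones(len(uv))].T).T
    return C+d*((z-C[2])/d[:,2])[:,None]
def blobs(mask,amin=8):
    n,l,s,c=cv2.connectedComponentsWithStats(mask.astype(np.uint8))
    return [(c[i].round(1),int(s[i,4]),l==i) for i in range(1,n) if s[i,4]>=amin]
def rect(info,mask,z):
    c=max(cv2.findContours(mask.astype(np.uint8),cv2.RETR_EXTERNAL,cv2.CHAIN_APPROX_NONE)[0],key=len)[:,0]
    return cv2.minAreaRect((cast(info,c,z)[:,:2]*1000).astype(np.float32))
E
python3 - <<'E'
from h import *
for n,box,mb in(("scene",(180,240,260,355),(236,310,140,275)),("side",(210,300,215,325),(185,232,222,285))):
    I=cv2.imread(f"pics/{n}0.png");H=cv2.cvtColor(I,cv2.COLOR_BGR2HSV);info=env.camera_info(n)
    def roi(m,b):
        o=np.zeros_like(m);o[b[0]:b[1],b[2]:b[3]]=m[b[0]:b[1],b[2]:b[3]];return o
    h,s,v=H[...,0].astype(int),H[...,1],H[...,2]
    m=roi((v<50),mb); B=max(blobs(m),key=lambda b:b[1]); print(n,"mat",B[1],rect(info,B[2],.006))
    for c,a,_ in blobs(roi((h>12)&(h<32)&(s>90)&(v>90),box),4): print(" brass",c,a,cast(info,c,.074)[0].round(3))
    for c,a,_ in blobs(roi(((h<8)|(h>172))&(s>140)&(v>80),box),8): print(" red",c,a,cast(info,c,.0705)[0].round(3))
    B=max(blobs(roi((s<60)&(v>185),box)),key=lambda b:b[1]);print(" plate",B[1],rect(info,B[2],.064))
    y0,y1,x0,x1=box
    cv2.imwrite(f"pics/{n}c.png",cv2.resize(I[y0-5:y1+5,x0-5:x1+5],None,fx=5,fy=5,interpolation=cv2.INTER_CUBIC))
E
```

```text
scene mat 3637 ((580.8321533203125, 172.73602294921875), (256.4562072753906, 159.0584259033203), 76.75454711914062)
 brass [322.2 194.8] 18 [ 0.547 -0.278  0.074]
 brass [305.5 198. ] 8 [ 0.572 -0.225  0.074]
 brass [321.7 203.4] 7 [ 0.511 -0.225  0.074]
 brass [289.4 206.6] 7 [ 0.571 -0.145  0.074]
 brass [288.5 213.2] 18 [ 0.546 -0.11   0.074]
 red [315.9 217.1] 74 [ 0.476 -0.146  0.07 ]
 plate 742 ((547.9393310546875, -268.231201171875), (104.00283813476562, 342.64093017578125), 0.9586851000785828)
side mat 1606 ((578.6470947265625, 147.8352508544922), (304.4332275390625, 174.89315795898438), 71.5614242553711)
 brass [265.9 229.1] 32 [ 0.549 -0.12   0.074]
 brass [282.6 236.2] 5 [ 0.579 -0.172  0.074]
 brass [292.1 251.5] 16 [ 0.576 -0.25   0.074]
 brass [268.6 256.2] 16 [ 0.517 -0.25   0.074]
 brass [286.2 262.1] 37 [ 0.548 -0.288  0.074]
 red [242.3 239.6] 144 [ 0.478 -0.145  0.07 ]
 plate 1233 ((553.35498046875, -209.19552612304688), (226.33079528808594, 98.51423645019531), 89.9720230102539)
```

View pics/sidec.png

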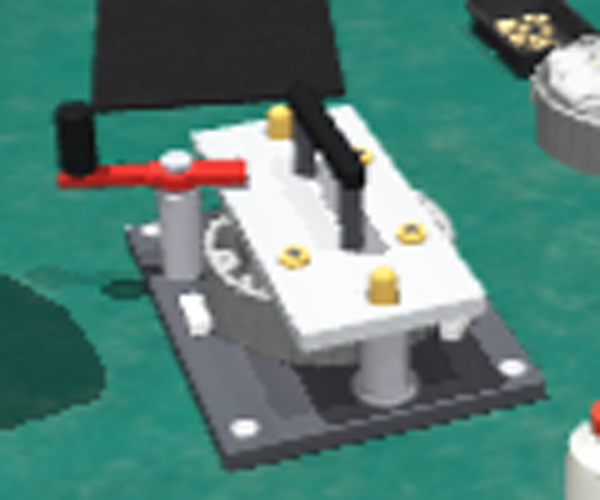

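The crop shows the knob at left on the -x side, the clamp closed over the plate, and the housing under it. The dowels give a fixture at about (0.547,-0.199) with yaw near 0: they are 168 mm apart, as stated. The mat measures 256x159 mm at (0.581,0.173), yaw about -13°. Next I hover and look with the wrist camera.

```bash
cat >> h.py <<'E'
from scipy.spatial.transform import Rotation as Ro
def q(phi):  # tool down, tool x axis at phi deg, closing line (tool y) at phi-90
    return (Ro.from_euler('z',phi,degrees=True)*Ro.from_quat([1,0,0,0])).as_quat()
E
python3 - <<'E'
from h import *
env.goto([.46,-.19,.32],q(180))
print(env.get_eef_pos(),env.get_clock(),env.get_joints())
i=env.camera_info("wrist");np.savez("w1.npz",**{k:i[k] for k in"KRt"})
cv2.imwrite("pics/w1.png",env.camera("wrist")[:,:,::-1]);print(-i["R"].T@i["t"],i["R"].round(2))
E
```

```text
[ 0.45987467 -0.19042665  0.31976827] 1.8333 [-5.53931329e-01  1.51793208e-01  5.24948320e-02  1.47177062e+00
 -1.35857413e-04 -5.52589017e-01]
[ 0.37430411 -0.19076321  0.4623575 ] [[ 0.    1.   -0.  ]
 [ 0.94 -0.    0.33]
 [ 0.33 -0.   -0.94]]
```

View pics/w1.png

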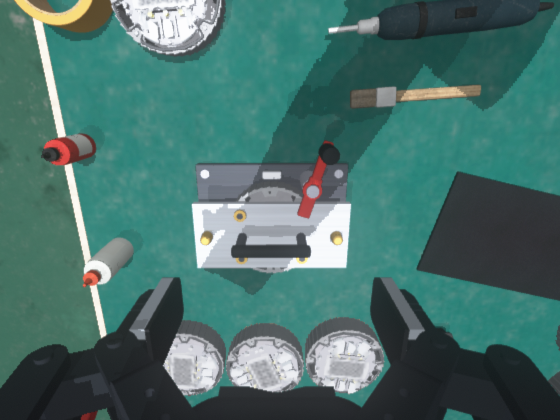

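The wrist view shows the dowels at (206,239) and (338,239), the pivot at (312,190), the knob top at (328,152) and the finger end at (305,214). The clamp therefore starts slightly rotated. I'll measure it from this picture.

Run:
```python
from h import *
I=cv2.imread("pics/w1.png");H=cv2.cvtColor(I,cv2.COLOR_BGR2HSV);info=dict(np.load("w1.npz"))
h,s,v=H[...,0].astype(int),H[...,1],H[...,2]
yy,xx=np.mgrid[:420,:560]; roi=(yy>135)&(yy<275)&(xx>185)&(xx<360)
for c,a,_ in blobs(roi&(h>12)&(h<32)&(s>90)&(v>90),15): print("brass",c,a,cast(info,c,.075)[0].round(4))
for c,a,m in blobs(roi&((h<8)|(h>172))&(s>140)&(v>60),30): print("red",c,a,rect(info,m,.0745))
for c,a,m in blobs(roi&(v<45),60):
    print("dark",c,a,[cast(info,c,z)[0].round(4) for z in(.0925,.113)],rect(info,m,.113))
print("knob top/pivot",cast(info,[328,152],.110),cast(info,[312,191],.075))
m=(s>0)&(v<50)&(xx>400)&(yy<310)&(yy>160);B=max(blobs(m),key=lambda b:b[1]);print("mat",B[0],rect(info,B[2],.006))
cv2.imwrite("pics/w1c.png",cv2.resize(I[130:280,185:365],None,fx=4,fy=4,interpolation=cv2.INTER_CUBIC))
```

```text
brass [239.3 215.3] 70 [ 0.5149 -0.237   0.075 ]
brass [205.5 238.5] 93 [ 0.5461 -0.2811  0.075 ]
brass [337.  238.9] 75 [ 0.5469 -0.1142  0.075 ]
brass [241.  260.5] 29 [ 0.5774 -0.2372  0.075 ]
brass [301.1 260.1] 21 [ 0.5769 -0.1591  0.075 ]
red [312.1 188. ] 540 ((480.0769348144531, -146.8138427734375), (22.046833038330078, 74.57051086425781), 65.34588623046875)
dark [324.7 148.9] 97 [array([ 0.4306, -0.1376,  0.0925]), array([ 0.4275, -0.1405,  0.113 ])] ((427.84344482421875, -139.14906311035156), (11.996567726135254, 17.323312759399414), 30.402883529663086)
knob top/pivot [[ 0.43121642 -0.13647813  0.11      ]] [[ 0.48380198 -0.14807614  0.075     ]]
mat [408.9 297.1] ((678.2809448242188, 18.735790252685547), (33.50794219970703, 10.223560333251953), 44.495784759521484)
```

View pics/w1c.png

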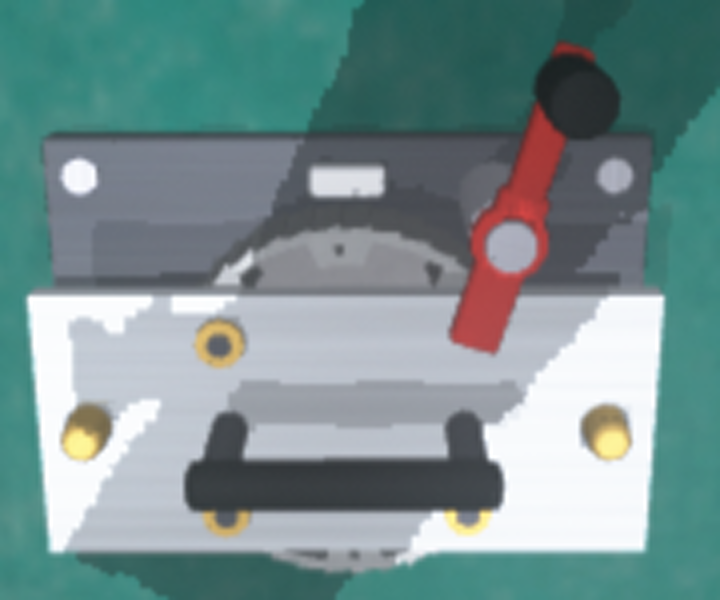

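Run:
```python
from h import *
info=dict(np.load("w1.npz"))
k=cast(info,[331.5,154.5],.110)[0]; hd=cast(info,[[185+187/4,130+483/4],[185+502/4,130+483/4],[271,250.5]],.113)
P=np.array([.482,-.148]); d=k[:2]-P; th=np.arctan2(d[1],-d[0])
print("knob",k,np.linalg.norm(d),th,"handle",hd.round(4).tolist())
assert abs(np.linalg.norm(d)-.05)<.008 and .2<th<.7
kn=lambda t:P+.05*np.array([-np.cos(t),np.sin(t)])
Q=lambda t:q(180-np.degrees(t))
env.set_gripper(.6,20)
env.goto([*kn(th),.16],Q(th))
print("touch",env.line_to([*kn(th),.081],.1,contact_N=6),env.get_eef_pos())
env.set_gripper(0,20); print("open",env.get_opening(),env.get_grasp_force(),env.get_contact_force())
for t in np.linspace(th,1.5,8)[1:]:
    env.line_to([*kn(t),.081],.06,rotation=Q(t)); print(t.round(2),env.get_contact_force().round(1),env.get_clock())
```

```text
knob [ 0.43386105 -0.1326435   0.11      ] 0.05052901211484043 0.30879884319239065 handle [[0.5448, -0.2429, 0.113], [0.5449, -0.1516, 0.113], [0.5445, -0.1974, 0.113]]
touch False [ 0.43499109 -0.13318982  0.08165076]
open 0.21974398981187615 20.62558203935623 [-0.02246327  1.00113185  4.35210071]
0.48 [-1.   3.2  6.5] 4.6833
0.65 [-0.3  3.   6.4] 5.0
0.82 [-0.4  4.2  6.3] 5.3167
0.99 [-2.5  4.8  7.3] 5.6333
1.16 [-0.4  5.1  6.4] 5.95
1.33 [-1.3  5.3  7.3] 6.2667
1.5 [-1.3  6.6  8.1] 6.5833
```

Run:
```python
from h import *
info=dict(np.load("w1.npz"))
c=cast(info,[[458,172],[418,269]],.006)[:,:2]; u=c[1]-c[0]; print("mat edge",c.round(4).tolist(),np.linalg.norm(u),np.degrees(np.arctan2(u[1],u[0])))
u/=np.linalg.norm(u); n=np.array([-u[1],u[0]]); print("mat centre from edge",c.mean(0)+.13*n)
env.set_gripper(.5); p=env.get_eef_pos(); env.line_to([p[0],p[1],.17],.12)
env.goto([.5465,-.1975,.20],q(90))
i=env.camera_info("wrist");np.savez("w2.npz",**{k:i[k] for k in"KRt"})
cv2.imwrite("pics/w2.png",env.camera("wrist")[:,:,::-1]);print(env.get_clock(),env.get_eef_pos())
```

```text
mat edge [[0.4761, 0.0622], [0.6285, 0.0275]] 0.1563625999766427 -12.832954946269455
mat centre from edge [0.58118921 0.17162329]
8.4417 [ 0.54556781 -0.19701641  0.19864645]
```

View pics/w2.png

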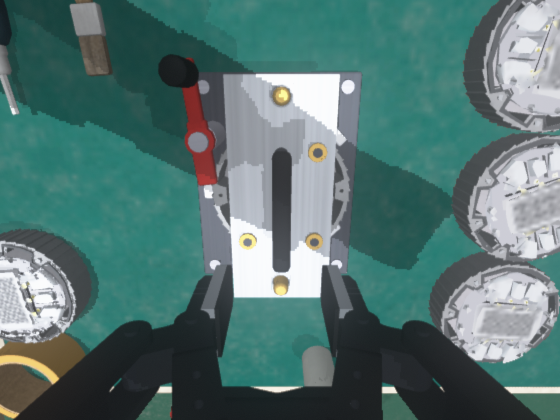

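The wrist view shows the finger off the plate: finger end (208,184), pivot (198,141), lever end (190,62). The handle bar runs (282,150)–(282,270). I'll compute the clamp angle and the handle position.

Run:
```python
from h import *
I=cv2.imread("pics/w2.png");H=cv2.cvtColor(I,cv2.COLOR_BGR2HSV);info=dict(np.load("w2.npz"))
h,s,v=H[...,0].astype(int),H[...,1],H[...,2]
yy,xx=np.mgrid[:420,:560]; roi=(yy>40)&(yy<200)&(xx>150)&(xx<230)
B=max(blobs(roi&((h<8)|(h>172))&(s>140)&(v>60),30),key=lambda b:b[1])
print("lever",rect(info,B[2],.0745))
p=np.argwhere(B[2])[:,::-1]; w=cast(info,p,.0745)[:,:2].astype(np.float32); l=cv2.fitLine(w,cv2.DIST_L2,0,.01,.01).ravel(); print("angle deg",np.degrees(np.arctan2(l[1],l[0])))
print("knob top",cast(info,[176,71],.110))
B=max(blobs((v<60)&(yy>130)&(yy<280)&(xx>262)&(xx<302)),key=lambda b:b[1]); print("handle",B[1],rect(info,B[2],.113))
for c,a,_ in blobs((h>12)&(h<32)&(s>90)&(v>90)&(xx>235)&(xx<330)&(yy>80)&(yy<300),40): print("brass",c,a,cast(info,c,.076)[0].round(4))
```

```text
lever ((483.7249450683594, -143.75595092773438), (77.93624877929688, 22.44445037841797), 89.27894592285156)
angle deg -83.93298
knob top [[ 0.48056819 -0.09874478  0.11      ]]
handle 650 ((548.491455078125, -165.85987854003906), (31.354244232177734, 11.761542320251465), 89.74625396728516)
brass [281.1  95.4] 195 [ 0.5485 -0.1136  0.076 ]
brass [317.2 152. ] 182 [ 0.5773 -0.1562  0.076 ]
brass [247.4 240.3] 122 [ 0.5196 -0.2328  0.076 ]
brass [313.9 240.7] 134 [ 0.5774 -0.2331  0.076 ]
brass [280.4 288.8] 109 [ 0.5484 -0.2814  0.076 ]
```

Clamp angle is about 1.46 rad, so it is aside. The fixture centre agrees to within 2 mm across views. Next I grasp the handle and lift.

Run:
```python
from h import *
X,Y=.5475,-.1975
env.set_gripper(.5)
print("touch",env.line_to([X,Y,.088],.08,rotation=q(90),contact_N=8),env.get_eef_pos(),env.get_contact_force())
env.set_gripper(0,70); p=env.get_eef_pos(); print("open",env.get_opening()*85,env.get_grasp_force(),env.get_contact_force(),p)
print("bind",env.line_to([X,Y,.13],.03,contact_N=15),env.get_eef_pos(),env.get_contact_force())
i=env.camera("side");cv2.imwrite("pics/s3.png",cv2.resize(i[150:330,180:380][:,:,::-1],None,fx=3,fy=3));print(env.get_clock(),env.get_opening()*85)
```

```text
touch False [ 0.54795325 -0.19769392  0.08862186] [ 0.52163859 -0.42445907 -0.29315757]
open 12.813465536440765 68.85974049568176 [1.13926048 0.79813239 2.53504777] [ 0.54820986 -0.19768462  0.08856143]
bind False [ 0.54733123 -0.19741692  0.12974769] [-0.52810643 -0.04145037 -3.77673721]
12.175 12.574952347811495
```

View pics/s3.png

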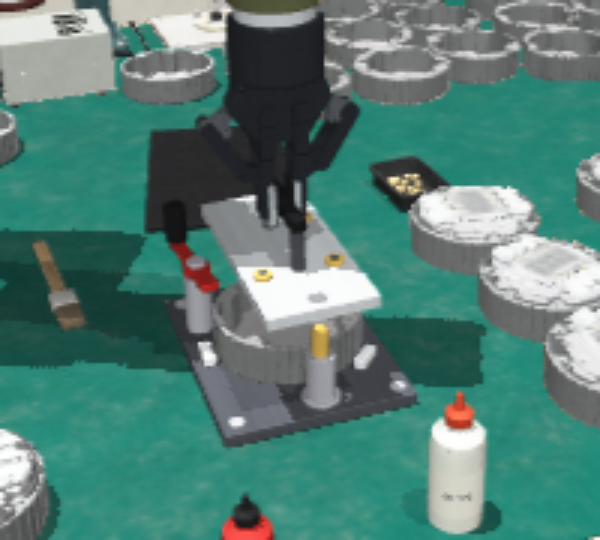

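The plate is clear of both dowels and level; the force reading shows its weight on the gripper. Next I carry it to the mat at (0.581,0.172), yaw -13°.

Run:
```python
from h import *
env.line_to([.5475,-.1975,.20],.1)
env.line_to([.581,.172,.20],.15,rotation=q(77))
env.line_to([.581,.172,.06],.1); env.dwell(.2); print(env.get_contact_force(),env.get_eef_pos())
print("touch",env.line_to([.581,.172,.035],.015,contact_N=3),env.get_eef_pos(),env.get_contact_force(),env.get_opening()*85,env.get_clock())
env.dwell(.2)
i=env.camera("scene");cv2.imwrite("pics/s4.png",cv2.resize(i[190:320,120:370][:,:,::-1],None,fx=3,fy=3))
```

```text
[-0.59111091  0.45079812 -3.83844111] [0.58133412 0.17204963 0.06051787]
touch True [0.58135507 0.1719019  0.04068547] [2.2455511  1.34782296 3.96285262] 12.449975963738542 18.575
```

View pics/s4.png

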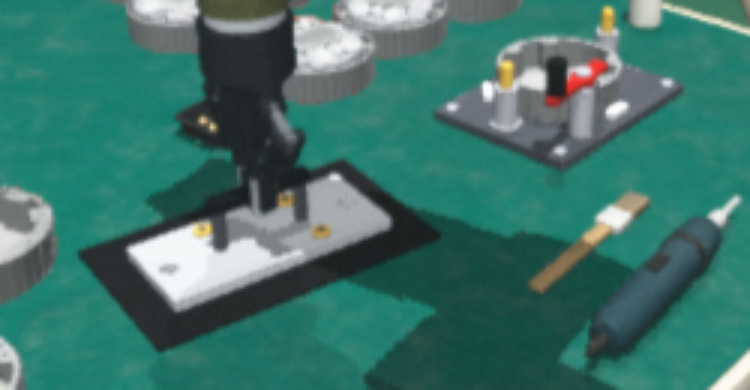

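The plate is on the mat, centred and aligned, and contact came at the expected height. Now I release it and back off.

Run:
```python
from h import *
env.set_gripper(.6); env.dwell(.3)
p=env.get_eef_pos(); print(env.line_to([p[0],p[1],.25],.08,contact_N=8),env.get_eef_pos())
env.line_to([.42,.12,.30],.15)
i=env.camera("scene");cv2.imwrite("pics/s5.png",cv2.resize(i[190:320,120:370][:,:,::-1],None,fx=3,fy=3));print(env.get_clock(),env.get_contact_force())
```

```text
False [0.57945907 0.17167826 0.24969744]
23.725 [ 0.24060784 -0.35782524 -0.05962497]
```

View pics/s5.png

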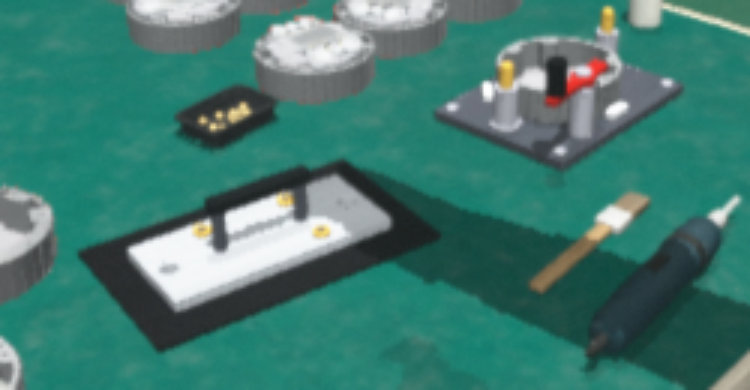

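The plate lies flat and centred on the mat with the handle up, the clamp is aside, the housing is still in its nest, and the robot is clear.

```bash
python3 -c "
from cell import env
print(env.hand_in())"
```

```text
the job is handed in; nothing more can be done
None
```

I handed the job in at about 24 s (limit 58 s), and no verdict came back: the clamp is swung aside to about 1.46 rad, and the plate was lifted level off the dowels and set flat, handle up, in the middle of the mat; in the last picture the housing is in its nest and the brush and tray look undisturbed (most of the bottle is out of frame).

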